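# Drive the seated brass plug out of a carrier with an ejector rod

### The arm

A 7-joint arm with a two-finger parallel gripper is mounted at the origin on a cart in front of the work surface, level with it; the furniture and walls round the work are solid. World frame = base frame: x ahead of the robot, y to its left, z up, the work surface at z = 0. Lengths are in m, angles in rad, forces in N, time in s.
With the tool pointing down it reaches from about 0.425 to 0.875 m from the base axis. Payload 8.4 kg.
Tool frame: the origin (TCP) lies on the centre line of the jaws, within the pads' length; the fingertips stand 11 mm ahead of it and the grasp point (between the pads) lies 8 mm behind it; x points along the fingers, z is the direction in which the jaws open and shut, and the axes are right-handed (so a half turn about x gives the same grasp; the last joint's range is limited). The gripper opens to 85 mm and grips with 20 to 120 N. Pads are 22 mm wide; open, the fingers measure 114 mm over their backs; the gripper's body (76 mm by 85 mm) begins 54 mm behind the grasp point. The pads swing forward as they close: fully open they stand 13 mm farther back than shut.
Start: joints at [-1.349, 0.333, 0.04, 1.465, -0.013, 1.343, -0.059], TCP at [0.205, 0.617, 0.242] pointing down, gripper open.
Joint ranges: [-2.58, 2.58], [-0.38, 2.09], [-1.3, 1.39], [0.25, 2.4], [-1.5, 4.64], [0.08, 2.09], [-2.65, 2.65]. Speed limits (rad/s): [2.22, 2.22, 2.79, 2.79, 3.14, 3.14, 3.14].

### API

Orientations are given as a rotation vector (axis times angle).
In Python, from bench import get_obs, optics, r gives the robot as it stands. The module is installed in compiled form; this text tells all that it offers.
- The arm moves only by the tool apply_moves, never from a script. Its argument "plan" is a list of rows, each an object with "offset": the shift along the tool's x, y, z in cm, a list of three; "rotation": the turn, a rotation vector about the tool's x, y, z in degrees, a list of three; "claw": the opening, from 0 (shut) to 1 (fully open). A call has 1 to 8 rows; each row is the pose to reach, as a shift and turn from the pose measured when the call began, along the tool's axes at that moment; what a row does not reach only later rows make up. A row lasts 1/10 s, in which the tool goes at most 50 mm and 8.59 degrees, less where a joint would pass 70% of its speed; a pose out of reach is approached as far as the arm can. A call with a gripper value outside its range is refused whole. The fingers move at their own pace and stop on an object; "force" is the grip in N (left out, the last holds). Time passes only in rows, so rows that repeat a pose let the fingers close. It gives the time, the measured TCP pose, the force and the opening at its end, in the units of the state.
- get_obs(): the state, without advancing time (a new reading comes with each control period).
- optics.snapshot(name): name is "side" or "top" or "wrist"; returns the picture (420x560x3 uint8, blue, green, red); there is no depth.
- optics.camera_params(name): a dict with "fov_y" (degrees; the focal length in pixels is half the picture's height over the tangent of half this angle, whatever the lens; pixels are square), "cx", "cy" (the principal point, pixels), "R" (3x3) and "t" (3): a world point X has camera coordinates R X + t; the wrist camera has in their place "tool_from_camera" (4x4, takes a point from camera to tool coordinates, whose origin is the TCP and whose axes are the tool frame's). Camera axes: x right, y down, z forward; pixel columns grow to the right and rows downward; lengths in m; the calibration is good to about 2 mm. A picture is of the moment at which its call begins: read the wrist's pose just before it. camera_params takes no time and is no camera call.
- r.job_done(): hands the job in, once; it reports no verdict.
The state is a dict: "time": time; "joints": joint angles; "qvel": joint speeds; "tau": joint torques, N m; "tcp_pos": TCP position; "ee_rot": TCP orientation; "wrist_force": force on the tool from outside, world axes, zero at the start; "torque": the same for the moment, N m; "grip_width": finger opening in m.
Only numpy, scipy, OpenCV 4.12 (cv2) and the standard library are available. Lean on these libraries where they do the work, as an engineer would, in place of code of your own. Each camera call takes 0.05 s, during which the arm holds its last target. There are 200 camera calls.

### The job

Take the ejector rod from its holder block, feel for the off-centre guide hole on top of the press-out stand and, pressing gently, push the rod down through it until the brass plug seated below is driven out and lies in the stand's tray. Then draw the rod out and stand it back in its holder, collar down on the block. Leave the other things where they are.

Things in the scene. Friction and masses are not known exactly. Their poses are not given: they have to be found in the camera images.
- stand: Fixed press-out stand; place and yaw vary. 100 mm square tray and four columns carry an 88 x 88 x 28 mm aluminium plate (underside 58, top 86 mm above the bench) with a 33 mm bore on the stand's axis. A sprung steel guide bush sits on top of it. More than 20 N between rod and stand (bush included) damages it. Origin: centre of the underside, z up.
- recess (a point): Point on the stand's axis level with the guide bush's top face, 101 mm above the bench. The bush is a flat ring, 44 mm wide, 10 mm thick, in a round recess whose rim (54 mm inside) is 4 mm lower. Its central 12.5 mm hole always lies 4.5 mm off the stand's axis, in an unmeasured direction: feel or look for it. The bush yields 1 mm per 4 N, bottoms at 4 mm; 4 N sideways swivels it about that axis.
- tray (a point): Centre of the stand's tray floor, 6 mm above the bench; its rim stands 13 mm above the bench. The space from here to the plate is open, and the plug drops into it. Under the plate four sprung clips (opening 27 mm) hold the plug; folded down by it they reach to 48 mm above the bench.
- plug_mid (a point): Centre of the brass plug, a solid cylinder, 32 mm wide, 26 mm tall, 0.09 kg, seated in the bore at first, its top 84 mm above the bench. About 5 to 15 N on its top makes the clips yield; they drag on its side until it is right through: push the rod's tip to 44 mm above the bench or lower (at 35 mm the collar meets the bush). Over 25 N on it is harmful. It may end standing or lying.
- rod_grip (a point): Grasp point on the axis of the steel ejector rod, 92 mm above its tip. Rod 113 mm long, 0.1 kg: 10 mm shaft 66 mm long (nose tapering to 8 mm over the last 2.5 mm), collar 22 mm wide and 5 mm thick, round dark handle 16 mm wide and 42 mm long (71 to 113 mm above the tip). z points from tip to handle. It starts upright in the holder.
- rod_tip (a point): Centre of the flat lower tip of the ejector rod.
- holder_mouth (a point): Centre of the mouth of the rod's 14 mm hole in the top of the fixed grey holder block (52 mm square, 74 mm tall, on an 80 x 60 mm foot; z up). With the rod home its collar rests on the block and its tip is 66 mm below this point. Holder and stand lie on opposite sides of the tall bins in the middle of the bench (farther than 0.5 m ahead): cross well above the bench and nearer the robot than these.
- pliers: Loose blue-handled pliers, 160 mm, lying on the bench: bystander. Origin at the centre of the underside.
- marker: Loose marker pen, 124 mm, lying on the bench: bystander. Origin at the centre of the underside.
- parts_cup: Loose small clear cup, 62 mm wide and 32 mm tall: bystander. Origin at the centre of the underside.

How it is judged:
On the way, in this order (a step that is already met when the one before it is completed fails the run):
1. the rod is lifted clear of its holder (z of rod_tip in the frame of holder_mouth above 0.005 m), for 0.1 s.
2. the rod, through the guide hole and the bore, has driven the plug out below the plate (z of rod_tip in the frame of stand below 0.062 m and horizontal distance between rod_tip and stand below 0.011 m and z of plug_mid in the frame of stand below 0.042 m), for 0.05 s.
At the end, for the whole second after the job is handed in: the plug rests in the stand's tray (centre under 30 mm above the bench, within 50 mm of the stand's axis); the rod, released and at rest, stands upright (0.1 rad) in the holder, tip at least 62 mm below the mouth and within 6 mm of its axis (z of plug_mid in the frame of stand below 0.03 m and horizontal distance between plug_mid and stand below 0.05 m and linear speed of each of plug, rod below 0.02 m/s and horizontal distance between rod_tip and holder_mouth below 0.006 m and z of rod_tip in the frame of holder_mouth below -0.062 m and angle between rod_tip's own z axis and vertical below 0.1 rad and contact force between the fingers and rod below 0.1 N); the robot touches nothing.
It fails at once if more than 20 N between the rod and the stand or its guide bush (contact force between rod and stand above 20 N).
It fails at once if more than 25 N between the rod and the plug (contact force between rod and plug above 25 N).
It fails at once if pliers, marker or cup moved more than 30 mm (distance of any of pliers, marker, parts_cup from where it was at the start of the episode above 0.03 m).
It also fails if it takes over 72 s, if anything falls off the work surface, if the arm or the gripper's body presses on something with over 40 N, if the wrist force passes 120 N, or if a joint passes its speed limit or range.

## Working session

There is one attempt and no reset: what is moved stays moved. The work goes in short steps, Python scripts to look and compute and a tool call to move; the robot and the scene stay as the last step left them, time stands still between calls to the robot, and variables do not carry over. Pictures are saved under pics/ and viewed, about 8 in all and at most 12, crops included, and the job is handed in when it is done.

Besides the shell and the picture viewer there is one more tool, called after "Request:" as name(argument=value, ...), one argument or row to a line, values as JSON. apply_moves: Moves the arm, as the interface text tells. Its arguments: {"type":"object","properties":{"plan":{"type":"array"},"force":{"type":"number"}},"required":["plan"]}

```bash
mkdir -p pics
cat > h.py <<'E'
import numpy as np, cv2
from scipy.spatial.transform import Rotation as Ro
from bench import get_obs, optics, r
def cam(n):
    p=optics.camera_params(n); f=210/np.tan(np.radians(p["fov_y"])/2)
    if "R" in p: R=np.array(p["R"]); t=np.array(p["t"]); return f,p["cx"],p["cy"],R.T,-R.T@t
    o=get_obs(); T=np.array(p["tool_from_camera"]); A=Ro.from_rotvec(o["ee_rot"]).as_matrix()
    return f,p["cx"],p["cy"],A@T[:3,:3],A@T[:3,3]+np.array(o["tcp_pos"])
def ray(c,u,v):
    f,cx,cy,A,o=c; d=A@np.array([(u-cx)/f,(v-cy)/f,1]); return o,d/np.linalg.norm(d)
def onz(c,u,v,z):
    o,d=ray(c,u,v); return o+d*(z-o[2])/d[2]
def proj(c,X):
    f,cx,cy,A,o=c; q=A.T@(np.array(X)-o); return np.array([cx+f*q[0]/q[2],cy+f*q[1]/q[2]])
def tool(dw):
    A=Ro.from_rotvec(get_obs()["ee_rot"]).as_matrix(); return A.T@np.array(dw)
E
python3 - <<'E'
from h import *
np.set_printoptions(precision=4,suppress=True)
ims=[]
for n in ("top","side","wrist"):
    c=cam(n); im=optics.snapshot(n); cv2.imwrite(f"pics/{n}0.png",im); ims.append(im)
    print(n,c[0],c[1:3],c[4],c[3][:,2])
    print(optics.camera_params(n).keys())
o=get_obs();print(o); print(Ro.from_rotvec(o["ee_rot"]).as_matrix())
E
```

```text
top 484.48378019420846 (267.6257135281165, 208.4379286893717) [0.2203 0.008  1.6497] [ 0.1583  0.0149 -0.9873]
dict_keys(['fov_y', 'cx', 'cy', 'R', 't'])
side 427.29492950814813 (280.8045589350704, 213.7841243446207) [-0.308   1.3166  0.851 ] [ 0.4584 -0.7635 -0.4549]
dict_keys(['fov_y', 'cx', 'cy', 'R', 't'])
wrist 364.34266928223707 (280.419136555919, 212.944095592371) [0.1328 0.6416 0.3726] [ 0.28   -0.0946 -0.9553]
dict_keys(['fov_y', 'cx', 'cy', 'tool_from_camera'])
{'time': 0.15, 'joints': array([-1.3492,  0.3337,  0.0399,  1.4661, -0.0134,  1.3433, -0.0585]), 'qvel': array([ 0.0003, -0.0009,  0.0011, -0.0011, -0.0012,  0.    , -0.001 ]), 'tau': array([  0.0024, -65.9038,   1.3673, -40.5869,   0.017 ,   0.0096,
         0.    ]), 'tcp_pos': array([0.2049, 0.6165, 0.2416]), 'ee_rot': array([-0.9705,  1.3451,  0.9691]), 'wrist_force': array([-0.7935, -0.041 , -0.5016]), 'torque': array([ 0.0348,  0.0089, -0.0135]), 'grip_width': 0.08541627869627827}
[[-0.0003 -0.949   0.3154]
 [-0.0012  0.3154  0.949 ]
 [-1.     -0.0001 -0.0013]]
```

View pics/top0.png

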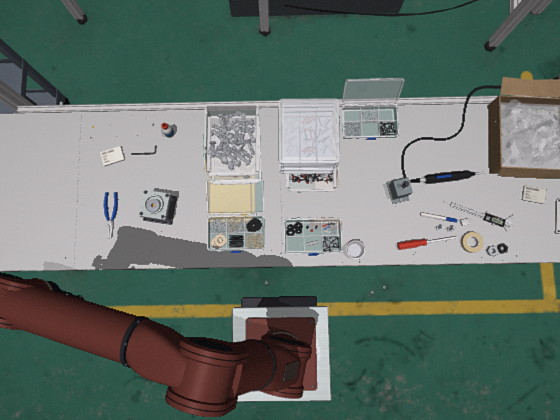

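View pics/side0.png

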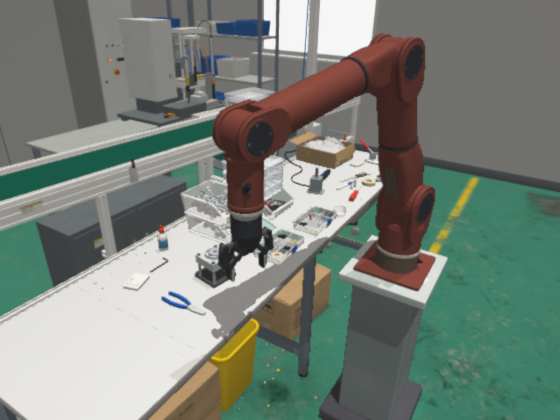

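The top view shows the stand at about (158,205), the holder at about (398,190), the pliers at (110,210), the cup at (353,247) and the marker near (440,217). Next I'll enlarge the stand and holder.

Run:
```python
from h import *
t=cv2.imread("pics/top0.png"); s=cv2.imread("pics/side0.png")
def crop(i,u,v,w,h,k): return cv2.resize(i[v:v+h,u:u+w],(w*k,h*k),interpolation=cv2.INTER_CUBIC)
a=crop(t,130,175,55,50,7); b=crop(t,375,165,55,50,7); c=crop(s,300,160,55,35,7)
o=np.zeros((600,800,3),np.uint8); o[:350,:385]=a; o[:350,400:785]=b; o[353:598,:385]=c
cv2.imwrite("pics/c1.png",o)
ct=cam("top"); print("stand",onz(ct,155,204,.101),"holder",onz(ct,399,187,.074), "cup",onz(ct,353,247,.0),"marker",onz(ct,440,217,0),"bins",onz(ct,233,180,0),onz(ct,235,248,0.0),onz(ct,312,248,0))
```

```text
stand [0.48987494 0.39783005 0.101     ] holder [ 0.53691107 -0.4031199   0.074     ] cup [ 0.34710129 -0.25499823  0.        ] marker [ 0.44468416 -0.55584131  0.        ] bins [0.58742634 0.15205221 0.        ] [0.35031339 0.14612736 0.        ] [ 0.34599751 -0.11591523  0.        ]
```

View pics/c1.png

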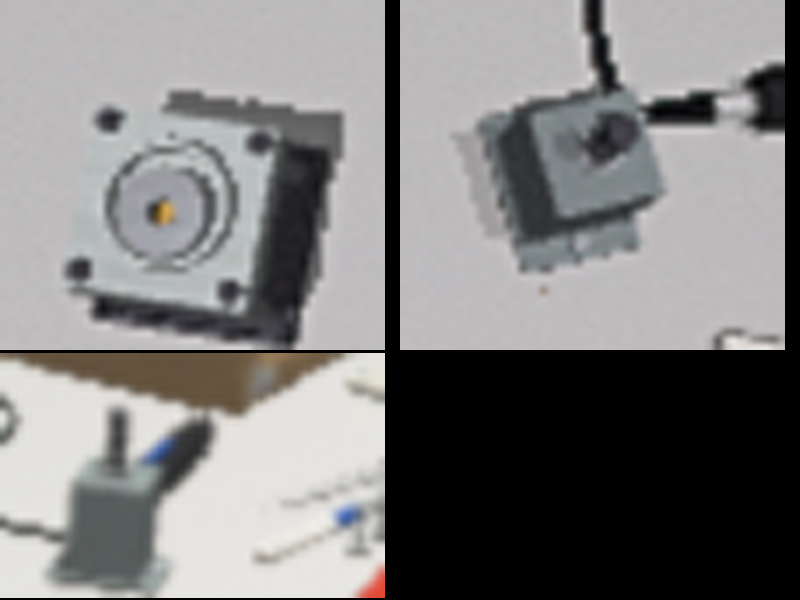

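The hole and the eccentric bush ring are visible in the top crop, and the rod handle is visible on the holder. The ring centre is the hole centre, so I'll measure it with the wrist camera above the stand first.

Request:
apply_moves(
  plan=[
    {"offset": [-3, -4.5, -1.5], "rotation": [0, 0, 0], "claw": 1},
    {"offset": [-6, -9, -3], "rotation": [0, 0, 0], "claw": 1},
    {"offset": [-6, -13.5, -5], "rotation": [0, 0, 0], "claw": 1},
    {"offset": [-6, -18, -6.5], "rotation": [0, 0, 0], "claw": 1},
    {"offset": [-6, -22, -8], "rotation": [0, 0, 0], "claw": 1},
    {"offset": [-6, -26, -9.5], "rotation": [0, 0, 0], "claw": 1},
    {"offset": [-6, -29.5, -11], "rotation": [0, 0, 0], "claw": 1},
    {"offset": [-6, -29.5, -11], "rotation": [0, 0, 0], "claw": 1},
  ],
)

```text
time: 0.95
tcp_pos: [0.4553, 0.4135, 0.3018]
ee_rot: [-0.966, 1.348, 0.96]
wrist_force: [-0.5, 0.9, 0.2]
grip_width: 0.0854
```

Request:
apply_moves(
  plan=[
    {"offset": [0, 0, 0], "rotation": [0, 0, 0], "claw": 1},
    {"offset": [0, 0, 0], "rotation": [0, 0, 0], "claw": 1},
  ],
)

```text
time: 1.15
tcp_pos: [0.4553, 0.4134, 0.3016]
ee_rot: [-0.966, 1.349, 0.959]
wrist_force: [0.2, 1.4, 0.0]
grip_width: 0.0854
```

Run:
```python
from h import *
o=get_obs();print(o["tcp_pos"],o["ee_rot"],o["qvel"].round(3))
c=cam("wrist"); im=optics.snapshot("wrist"); cv2.imwrite("pics/w1.png",im); np.save("w1.npy",np.array([c[0],c[1],c[2],*c[3].ravel(),*c[4]]))
```

```text
[0.45527997 0.41336746 0.3015526 ] [-0.96591962  1.34867222  0.95907058] [-0.015 -0.    -0.014 -0.002 -0.006  0.001 -0.001]
```

View pics/w1.png

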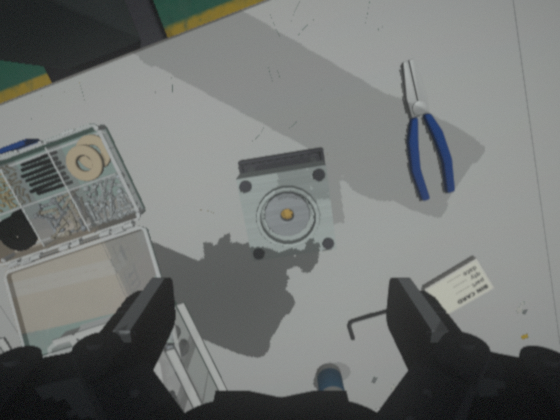

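The wrist view shows the stand with its brass hole at about (287,214) and the corner screws at (246,186), (318,174), (328,243) and (258,254). I'll refine both numerically.

Run:
```python
from h import *
np.set_printoptions(precision=4,suppress=True)
a=np.load("w1.npy"); c=(a[0],a[1],a[2],a[3:12].reshape(3,3),a[12:15])
im=cv2.imread("pics/w1.png")
hsv=cv2.cvtColor(im,cv2.COLOR_BGR2HSV); g=cv2.cvtColor(im,cv2.COLOR_BGR2GRAY)
m=cv2.inRange(hsv,(10,90,60),(35,255,255)); m[:195]=0;m[232:]=0;m[:,:265]=0;m[:,310:]=0
ys,xs=np.nonzero(m); b=(xs.mean(),ys.mean()); print("brass",b,len(xs),onz(c,*b,.084),onz(c,*b,.101))
S=[]
for u,v in((246,186),(318,174),(328,243),(258,254)):
    w=255-g[v-9:v+10,u-9:u+10].astype(float); w=np.clip(w-150,0,None); yy,xx=np.mgrid[v-9:v+10,u-9:u+10]; 
    S.append(onz(c,(w*xx).sum()/w.sum(),(w*yy).sum()/w.sum(),.086))
S=np.array(S);print(S,"axis",S.mean(0), [np.linalg.norm(S[i]-S[i-1]) for i in range(4)])
# rectified view on z=.101, 0.25mm/px, 80mm
n=320; ax=S.mean(0)[:2]
gx,gy=np.meshgrid(ax[0]+(np.arange(n)-n/2)*.00025,ax[1]+(np.arange(n)-n/2)*.00025)
P=np.stack([gx,gy,np.full_like(gx,.101)],-1); q=(P-c[4])@c[3]; mu=(c[1]+c[0]*q[...,0]/q[...,2]).astype(np.float32); mv=(c[2]+c[0]*q[...,1]/q[...,2]).astype(np.float32)
rc=cv2.remap(im,mu,mv,cv2.INTER_CUBIC); cv2.imwrite("pics/rect.png",cv2.resize(rc,(600,600)))
rg=cv2.GaussianBlur(cv2.cvtColor(rc,cv2.COLOR_BGR2GRAY),(0,0),2)
print(cv2.HoughCircles(rg,cv2.HOUGH_GRADIENT,1,3,param1=60,param2=12,minRadius=80,maxRadius=115)[0][:6])
```

```text
brass (np.float64(286.62820512820514), np.float64(213.6153846153846)) 78 [0.4884 0.4088 0.084 ] [0.4832 0.4103 0.101 ]
[[0.448  0.3795 0.086 ]
 [0.4595 0.4503 0.086 ]
 [0.5313 0.4385 0.086 ]
 [0.5203 0.367  0.086 ]] axis [0.4897 0.4088 0.086 ] [np.float64(0.07335397245549796), np.float64(0.07175805428612606), np.float64(0.07273185359746022), np.float64(0.07232731510994736)]
[[143.5 165.5  99.5]
 [151.5 164.5 105.4]
 [144.5 162.5 112.2]
 [136.5 164.5 105.6]
 [147.5 164.5 109.2]
 [152.5 167.5 103.2]]
```

View pics/rect.png

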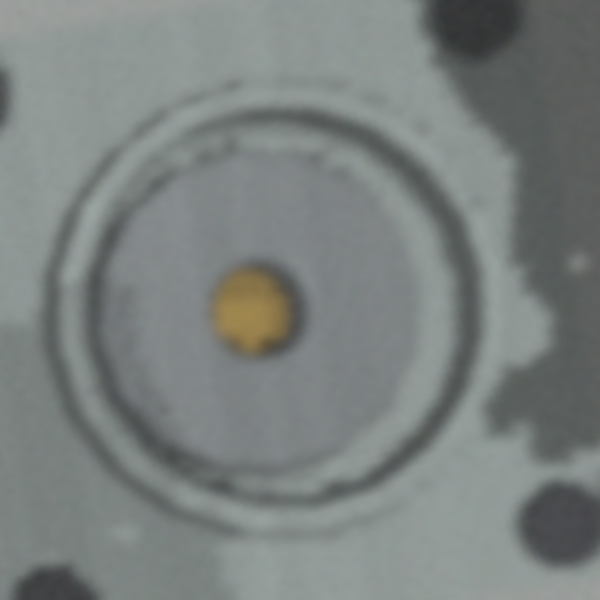

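Bush centre and hole coincide in the rectified view, at about (0.484, 0.410), with the stand axis at about (0.490, 0.409). I'll check this later with the rod tip in view. Now I'll cross to the holder, near the robot and high.

Request:
apply_moves(
  plan=[
    {"offset": [-2, 0.5, -3], "rotation": [0, 0, 0], "claw": 1},
    {"offset": [-4, 0, -7], "rotation": [0, 0, 0], "claw": 1},
    {"offset": [-4, -2, -12], "rotation": [0, 0, 0], "claw": 1},
    {"offset": [-4, -4, -16.5], "rotation": [0, 0, 0], "claw": 1},
    {"offset": [-4, -5.5, -21], "rotation": [0, 0, 0], "claw": 1},
    {"offset": [-4, -7, -25.5], "rotation": [0, 0, 0], "claw": 1},
    {"offset": [-4, -8.5, -30], "rotation": [0, 0, 0], "claw": 1},
    {"offset": [-4, -9.6, -34], "rotation": [0, 0, 0], "claw": 1},
  ],
)

```text
time: 2.0
tcp_pos: [0.4351, 0.06, 0.343]
ee_rot: [-0.967, 1.347, 0.961]
wrist_force: [1.0, -0.0, 0.4]
grip_width: 0.0854
```

Run:
```python
from h import *
np.set_printoptions(precision=4,suppress=True)
o=get_obs();print(o["tcp_pos"],o["joints"]); print(tool(np.array([.50,-.39,.29])-o["tcp_pos"])*100)
```

```text
[0.4351 0.06   0.343 ] [-0.7515 -0.1828  0.4417  1.7948  0.0815  1.5117  0.9216]
[  5.4542 -20.6297 -40.4974]
```

Request:
apply_moves(
  plan=[
    {"offset": [0, -1.5, -4.7], "rotation": [0, 0, 0], "claw": 1},
    {"offset": [0, -3, -9.4], "rotation": [0, 0, 0], "claw": 1},
    {"offset": [0, -4.6, -14], "rotation": [0, 0, 0], "claw": 1},
    {"offset": [0, -6.2, -18.7], "rotation": [0, 0, 0], "claw": 1},
    {"offset": [0, -8, -23.4], "rotation": [0, 0, 0], "claw": 1},
    {"offset": [0, -10, -28], "rotation": [0, 0, 0], "claw": 1},
    {"offset": [0, -12.5, -32.5], "rotation": [0, 0, 0], "claw": 1},
    {"offset": [0, -15.5, -36.5], "rotation": [0, 0, 0], "claw": 1},
  ],
)

```text
time: 2.8
tcp_pos: [0.4622, -0.3292, 0.3458]
ee_rot: [-0.969, 1.343, 0.961]
wrist_force: [0.1, 0.3, 0.0]
grip_width: 0.0851
```

Request:
apply_moves(
  plan=[
    {"offset": [2, -2.5, -2], "rotation": [0, 0, 0], "claw": 1},
    {"offset": [4.5, -5, -4], "rotation": [0, 0, 0], "claw": 1},
    {"offset": [4.5, -5, -4], "rotation": [0, 0, 0], "claw": 1},
    {"offset": [4.5, -5, -4], "rotation": [0, 0, 0], "claw": 1},
    {"offset": [4.5, -5, -4], "rotation": [0, 0, 0], "claw": 1},
  ],
)

```text
time: 3.3
tcp_pos: [0.4974, -0.3824, 0.3021]
ee_rot: [-0.97, 1.341, 0.961]
wrist_force: [0.0, 0.6, 1.0]
grip_width: 0.085
```

Run:
```python
from h import *
o=get_obs();print(o["tcp_pos"],o["ee_rot"],o["joints"].round(2))
c=cam("wrist"); im=optics.snapshot("wrist"); cv2.imwrite("pics/w2.png",im); np.save("w2.npy",np.array([c[0],c[1],c[2],*c[3].ravel(),*c[4]]))
```

```text
[ 0.49740407 -0.38237018  0.30211419] [-0.97025654  1.34142072  0.96110843] [-0.2   0.4   1.07  1.48 -0.35  1.47  2.12]
```

View pics/w2.png

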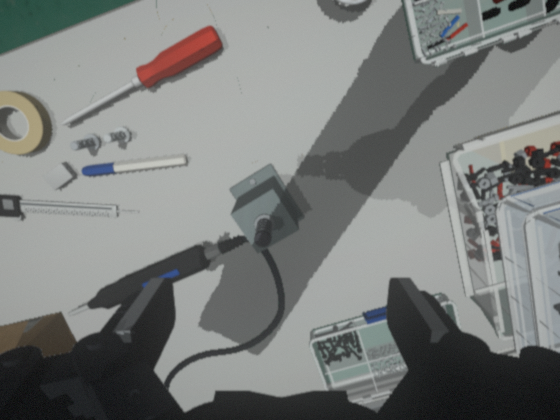

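The wrist view shows the holder at about (265,210) with the rod's dark handle at about (263,230). I'll zoom in.

Run:
```python
import cv2
im=cv2.imread("pics/w2.png")[155:265,215:315]; cv2.imwrite("pics/c2.png",cv2.resize(im,None,fx=5,fy=5,interpolation=cv2.INTER_CUBIC))
```

```text
(no output)
```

View pics/c2.png

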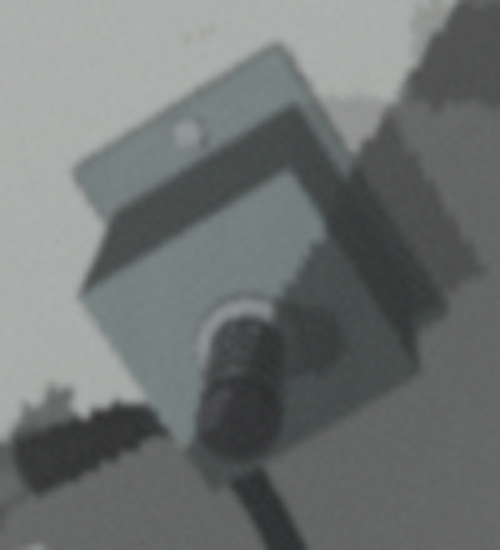

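Run:
```python
from h import *
np.set_printoptions(precision=4,suppress=True)
a=np.load("w2.npy"); c=(a[0],a[1],a[2],a[3:12].reshape(3,3),a[12:15])
f=lambda x,y,z: onz(c,215+x/5,155+y/5,z)
print(f(238,417,.121),f(248,347,.079)); Q=np.array([f(x,y,.074) for x,y in((80,293),(292,170),(418,372),(212,490))]); print(Q,Q.mean(0),[np.linalg.norm(Q[i]-Q[i-1]) for i in range(4)])
p=f(238,417,.121); t=tool(np.array([.5366,-.4076,.19])-get_obs()["tcp_pos"])*100; print(t)
print(tool([0,0,-.098])*100, Ro.from_rotvec(get_obs()["ee_rot"]).as_matrix())
```

```text
[ 0.5361 -0.4117  0.121 ] [ 0.5372 -0.412   0.079 ]
[[ 0.5165 -0.4418  0.074 ]
 [ 0.5058 -0.3918  0.074 ]
 [ 0.5554 -0.3809  0.074 ]
 [ 0.5669 -0.4308  0.074 ]] [ 0.5362 -0.4113  0.074 ] [np.float64(0.05153742236414476), np.float64(0.051131227516182765), np.float64(0.050745285316449354), np.float64(0.05127667560675041)]
[11.2839 -4.431  -1.1618]
[ 9.7997  0.0766 -0.0069] [[ 0.0076 -0.9476  0.3193]
 [-0.0018  0.3193  0.9477]
 [-1.     -0.0078  0.0007]]
```

Two features (handle top and collar) and the block's four corners all put the rod axis at about (0.536, -0.412). I'll hover over it, then descend.

Request:
apply_moves(
  plan=[
    {"offset": [2, -4.4, -1.5], "rotation": [0, 0, 0.45], "claw": 1},
    {"offset": [6, -4.4, -1.5], "rotation": [0, 0, 0.45], "claw": 1},
    {"offset": [10, -4.4, -1.5], "rotation": [0, 0, 0.45], "claw": 1},
    {"offset": [10, -4.4, -1.5], "rotation": [0, 0, 0.45], "claw": 1},
    {"offset": [10, -4.4, -1.5], "rotation": [0, 0, 0.45], "claw": 1},
  ],
)

```text
time: 3.85
tcp_pos: [0.5357, -0.4098, 0.2049]
ee_rot: [-0.968, 1.343, 0.967]
wrist_force: [-0.6, -0.4, 0.2]
grip_width: 0.0855
```

Run:
```python
from h import *
np.set_printoptions(precision=4,suppress=True)
o=get_obs(); print(o["tcp_pos"],o["joints"]);print(Ro.from_rotvec(o["ee_rot"]).as_matrix()); print(tool(np.array([.5363,-.4117,.092])-o["tcp_pos"])*100)
```

```text
[ 0.5357 -0.4098  0.2049] [-0.0807  0.5654  0.9844  1.4843 -0.4774  1.3461  2.1851]
[[ 0.0018 -0.9481  0.3181]
 [ 0.0008  0.3181  0.9481]
 [-1.     -0.0014  0.0014]]
[11.2879 -0.0978 -0.1793]
```

Request:
apply_moves(
  plan=[
    {"offset": [3.5, -0.1, -0.2], "rotation": [0, 0, 0], "claw": 1},
    {"offset": [7, -0.1, -0.2], "rotation": [0, 0, 0], "claw": 1},
    {"offset": [9.5, -0.1, -0.2], "rotation": [0, 0, 0], "claw": 1},
    {"offset": [11.3, -0.1, -0.2], "rotation": [0, 0, 0], "claw": 1},
    {"offset": [11.3, -0.1, -0.2], "rotation": [0, 0, 0], "claw": 1},
    {"offset": [11.3, -0.1, -0.2], "rotation": [0, 0, 0], "claw": 1},
  ],
)

```text
time: 4.45
tcp_pos: [0.5372, -0.4125, 0.0941]
ee_rot: [-0.97, 1.342, 0.965]
wrist_force: [-0.5, 0.0, 0.0]
grip_width: 0.0855
```

Request:
apply_moves(
  plan=[
    {"offset": [0, 0, 0], "rotation": [0, 0, 0], "claw": 0.5},
    {"offset": [0, 0, 0], "rotation": [0, 0, 0], "claw": 0.3},
    {"offset": [0, 0, 0], "rotation": [0, 0, 0], "claw": 0.1},
    {"offset": [0, 0, 0], "rotation": [0, 0, 0], "claw": 0},
    {"offset": [0, 0, 0], "rotation": [0, 0, 0], "claw": 0},
    {"offset": [0, 0, 0], "rotation": [0, 0, 0], "claw": 0},
    {"offset": [0, 0, 0], "rotation": [0, 0, 0], "claw": 0},
    {"offset": [0, 0, 0], "rotation": [0, 0, 0], "claw": 0},
  ],
  force=50,
)

```text
time: 5.25
tcp_pos: [0.5372, -0.4126, 0.0944]
ee_rot: [-0.97, 1.342, 0.965]
wrist_force: [-0.4, 0.8, 3.8]
grip_width: 0.0148
```

Run:
```python
from h import *
np.set_printoptions(precision=4,suppress=True)
o=get_obs(); print(o["tcp_pos"],o["wrist_force"],o["torque"],o["grip_width"]);print(Ro.from_rotvec(o["ee_rot"]).as_matrix())
```

```text
[ 0.5372 -0.4126  0.0944] [-0.4474  0.8033  3.7767] [ 0.2111  0.2056 -0.0339] 0.014841464519090311
[[ 0.0042 -0.9482  0.3177]
 [-0.0006  0.3177  0.9482]
 [-1.     -0.0041  0.0008]]
```

Request:
apply_moves(
  plan=[
    {"offset": [-3, 0, 0], "rotation": [0, 0, 0], "claw": 0},
    {"offset": [-6, 0, 0], "rotation": [0, 0, 0], "claw": 0},
    {"offset": [-9, 0, 0], "rotation": [0, 0, 0], "claw": 0},
    {"offset": [-13, 0, 0], "rotation": [0, 0, 0], "claw": 0},
    {"offset": [-17, 0, 0], "rotation": [0, 0, 0], "claw": 0},
    {"offset": [-21, 1, 0], "rotation": [0, 0, 0], "claw": 0},
    {"offset": [-24, 3, 0], "rotation": [0, 0, 0], "claw": 0},
    {"offset": [-25, 7, 0], "rotation": [0, 0, 0], "claw": 0},
  ],
)

```text
time: 6.05
tcp_pos: [0.4713, -0.3907, 0.3464]
ee_rot: [-0.974, 1.342, 0.963]
wrist_force: [-0.1, 1.0, 0.2]
grip_width: 0.0146
```

Run:
```python
from h import *
np.set_printoptions(precision=4,suppress=True)
o=get_obs(); print(o["wrist_force"],o["grip_width"]);print(Ro.from_rotvec(o["ee_rot"]).as_matrix()); print(tool(np.array([.437,-.06,.345])-o["tcp_pos"])*100)
```

```text
[-0.0578  1.0349  0.2078] 0.014560601636644884
[[ 0.006  -0.9488  0.3159]
 [-0.004   0.3159  0.9488]
 [-1.     -0.0069 -0.0019]]
[-0.0086 13.6997 30.2904]
```

Request:
apply_moves(
  plan=[
    {"offset": [0, 4, 2.5], "rotation": [0, 0, 0.2], "claw": 0},
    {"offset": [0, 6.3, 7], "rotation": [0, 0, 0.4], "claw": 0},
    {"offset": [0, 8, 11.5], "rotation": [0, 0, 0.4], "claw": 0},
    {"offset": [0, 9.5, 16], "rotation": [0, 0, 0.4], "claw": 0},
    {"offset": [0, 11, 20.5], "rotation": [0, 0, 0.4], "claw": 0},
    {"offset": [0, 12, 25], "rotation": [0, 0, 0.4], "claw": 0},
    {"offset": [0, 13, 28], "rotation": [0, 0, 0.4], "claw": 0},
    {"offset": [0, 13.7, 30.3], "rotation": [0, 0, 0.4], "claw": 0},
  ],
)

```text
time: 6.85
tcp_pos: [0.4365, -0.0562, 0.3446]
ee_rot: [-0.973, 1.344, 0.972]
wrist_force: [0.7, -0.0, -1.0]
grip_width: 0.0147
```

Run:
```python
from h import *
np.set_printoptions(precision=4,suppress=True)
o=get_obs(); print(o["wrist_force"],o["grip_width"]);print(o["tcp_pos"],Ro.from_rotvec(o["ee_rot"]).as_matrix()); print(tool(np.array([.437,.29,.33])-o["tcp_pos"])*100,tool(np.array([.4842,.41,.23])-o["tcp_pos"])*100)
```

```text
[ 0.7279 -0.0478 -0.9609] 0.014698715169635881
[ 0.4365 -0.0562  0.3446] [[-0.0009 -0.9501  0.312 ]
 [-0.0011  0.312   0.9501]
 [-1.      0.0005 -0.0013]]
[ 1.4185 10.7551 32.9116] [11.4011 10.0097 45.7984]
```

Request:
apply_moves(
  plan=[
    {"offset": [0, 1.5, 4.6], "rotation": [0, 0, 0], "claw": 0},
    {"offset": [0, 3, 9.2], "rotation": [0, 0, 0], "claw": 0},
    {"offset": [0, 4.5, 13.8], "rotation": [0, 0, 0], "claw": 0},
    {"offset": [0, 6, 18.4], "rotation": [0, 0, 0], "claw": 0},
    {"offset": [0, 7.5, 23], "rotation": [0, 0, 0], "claw": 0},
    {"offset": [0, 9, 27.6], "rotation": [0, 0, 0], "claw": 0},
    {"offset": [0.5, 10, 31.5], "rotation": [0, 0, 0], "claw": 0},
    {"offset": [1.5, 10.5, 35], "rotation": [0, 0, 0], "claw": 0},
  ],
)

```text
time: 7.65
tcp_pos: [0.4453, 0.3118, 0.329]
ee_rot: [-0.974, 1.343, 0.974]
wrist_force: [0.1, -1.3, -0.8]
grip_width: 0.0148
```

Request:
apply_moves(
  plan=[
    {"offset": [1, -0.2, 3.5], "rotation": [0, 0, 0], "claw": 0},
    {"offset": [3, -0.4, 7], "rotation": [0, 0, 0], "claw": 0},
    {"offset": [6, -0.5, 10.8], "rotation": [0, 0, 0], "claw": 0},
    {"offset": [8, -0.5, 10.8], "rotation": [0, 0, 0], "claw": 0},
    {"offset": [8, -0.5, 10.8], "rotation": [0, 0, 0], "claw": 0},
    {"offset": [8, -0.5, 10.8], "rotation": [0, 0, 0], "claw": 0},
  ],
)

```text
time: 8.25
tcp_pos: [0.4838, 0.412, 0.2492]
ee_rot: [-0.974, 1.344, 0.973]
wrist_force: [-0.2, -1.2, -0.3]
grip_width: 0.0148
```

Run:
```python
from h import *
np.set_printoptions(precision=4,suppress=True)
o=get_obs(); print(o["wrist_force"],o["grip_width"],o["joints"]);print(o["tcp_pos"],Ro.from_rotvec(o["ee_rot"]).as_matrix()); print(tool(np.array([.4842,.41,.23])-o["tcp_pos"])*100)
c=cam("wrist"); im=optics.snapshot("wrist"); cv2.imwrite("pics/w3.png",im); np.save("w3.npy",np.array([c[0],c[1],c[2],*c[3].ravel(),*c[4]]))
cv2.imwrite("pics/c3.png",cv2.resize(im[100:400,150:430],None,fx=2,fy=2,interpolation=cv2.INTER_CUBIC))
```

```text
[-0.1933 -1.2038 -0.3388] 0.014842647945181453 [-1.0494  0.3085  0.3482  1.5063 -0.1062  1.347   0.5619]
[0.4838 0.412  0.2492] [[-0.0009 -0.9504  0.311 ]
 [-0.0012  0.311   0.9504]
 [-1.      0.0005 -0.0014]]
[ 1.9191 -0.1024 -0.1796]
```

View pics/c3.png

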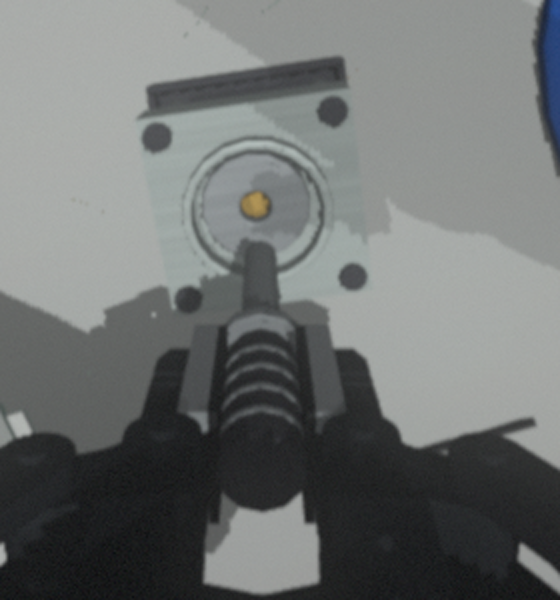

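The tip is at crop (260,250) and the hole at (256,205), both well visible. I'll compute the offset between them.

Run:
```python
from h import *
np.set_printoptions(precision=4,suppress=True)
a=np.load("w3.npy"); c=(a[0],a[1],a[2],a[3:12].reshape(3,3),a[12:15])
im=cv2.imread("pics/w3.png"); hsv=cv2.cvtColor(im,cv2.COLOR_BGR2HSV)
m=cv2.inRange(hsv,(10,90,60),(35,255,255)); m[:190]=0;m[215:]=0;m[:,:260]=0;m[:,300:]=0
ys,xs=np.nonzero(m); print("brass",xs.min(),xs.max(),ys.min(),ys.max(),onz(c,150+256/2,100+205/2,.101))
for t in (244,250,256): print("tip",onz(c,150+260.5/2,100+t/2,.163))
S=np.array([onz(c,150+x/2,100+y/2,.086) for x,y in((157,138),(333,111),(353,276),(188,299))]); print("axis",S.mean(0))
print("proj of nominal tip",proj(c,[.4838,.412,.163])*2-[300,200],"collar",c[4])
n=240; gx,gy=np.meshgrid(.4842+(np.arange(n)-n/2)*.00025,.41+(np.arange(n)-n/2)*.00025)
P=np.stack([gx,gy,np.full_like(gx,.101)],-1); q=(P-c[4])@c[3]
rc=cv2.remap(im,(c[1]+c[0]*q[...,0]/q[...,2]).astype(np.float32),(c[2]+c[0]*q[...,1]/q[...,2]).astype(np.float32),cv2.INTER_CUBIC)
rs=cv2.resize(rc,(480,480)); g=cv2.cvtColor(rs,cv2.COLOR_BGR2GRAY)
z=cv2.resize(im[205:265,255:305],(400,480),interpolation=cv2.INTER_CUBIC)
cv2.imwrite("pics/c4.png",np.hstack([rs,z[:, :320]]))
```

```text
brass 271 283 196 207 [0.4846 0.4105 0.101 ]
tip [0.4809 0.4137 0.163 ]
tip [0.4828 0.4131 0.163 ]
tip [0.4847 0.4124 0.163 ]
axis [0.4904 0.4092 0.086 ]
proj of nominal tip [258.2745 253.707 ] collar [0.4117 0.4368 0.3803]
```

View pics/c4.png

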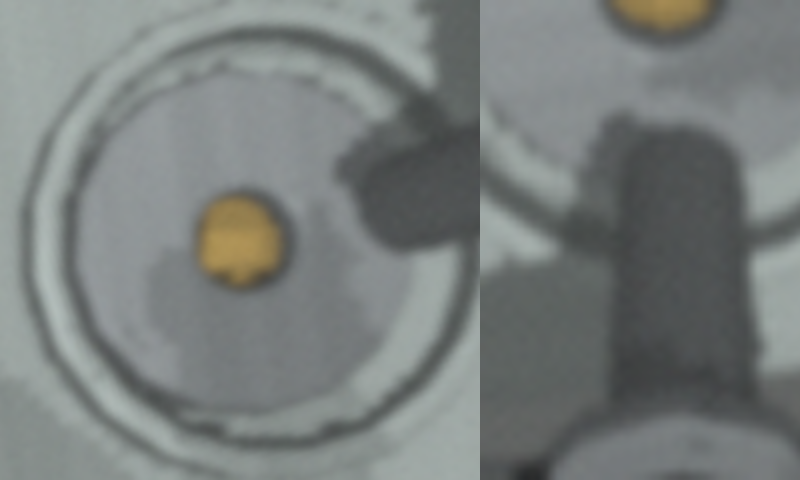

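In the rectified view the hole and bush centre are at about (0.4844, 0.4101), and the tip is at about (0.484, 0.413). I'll correct sideways and lower to just above the bush.

Request:
apply_moves(
  plan=[
    {"offset": [1.5, -0.12, -0.27], "rotation": [0, 0, 0], "claw": 0},
    {"offset": [3, -0.12, -0.27], "rotation": [0, 0, 0], "claw": 0},
    {"offset": [4.5, -0.12, -0.27], "rotation": [0, 0, 0], "claw": 0},
    {"offset": [5.5, -0.12, -0.27], "rotation": [0, 0, 0], "claw": 0},
    {"offset": [5.5, -0.12, -0.27], "rotation": [0, 0, 0], "claw": 0},
    {"offset": [5.5, -0.12, -0.27], "rotation": [0, 0, 0], "claw": 0},
  ],
)

```text
time: 8.9
tcp_pos: [0.4845, 0.4093, 0.1952]
ee_rot: [-0.973, 1.342, 0.973]
wrist_force: [-0.3, -0.9, -0.3]
grip_width: 0.0153
```

Run:
```python
from h import *
np.set_printoptions(precision=4,suppress=True)
o=get_obs(); print(o["wrist_force"],o["torque"]);print(o["tcp_pos"],Ro.from_rotvec(o["ee_rot"]).as_matrix())
c=cam("wrist"); im=optics.snapshot("wrist"); cv2.imwrite("pics/w4.png",im); np.save("w4.npy",np.array([c[0],c[1],c[2],*c[3].ravel(),*c[4]]))
print(proj(c,[.4844,.4101,.101]),proj(c,o["tcp_pos"]-[0,0,.0864]))
cv2.imwrite("pics/c5.png",cv2.resize(im[170:270,220:340],None,fx=6,fy=6,interpolation=cv2.INTER_CUBIC))
```

```text
[-0.3443 -0.9058 -0.3467] [ 0.0048 -0.0005  0.0449]
[0.4845 0.4093 0.1952] [[ 0.0001 -0.9503  0.3112]
 [ 0.0003  0.3112  0.9503]
 [-1.     -0.0001  0.0003]]
[280.1306 222.249 ] [278.9839 226.6543]
```

View pics/c5.png

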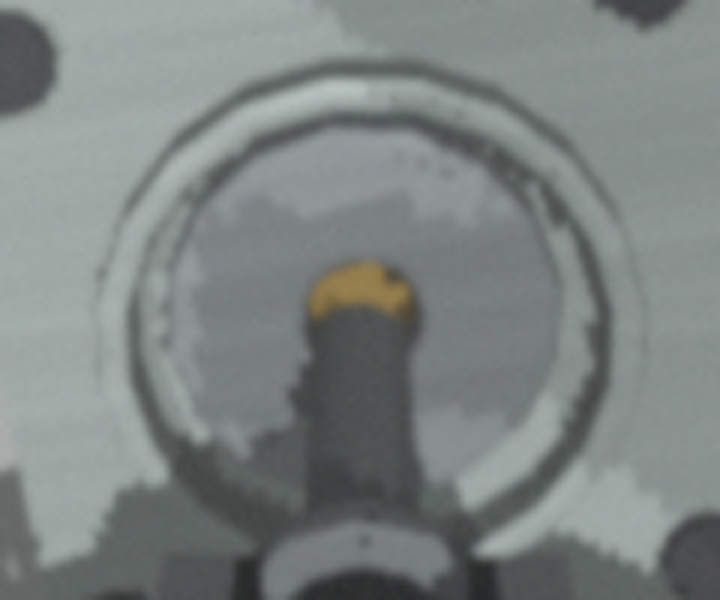

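Tip and hole are aligned in the image (both at about x=363 in the crop). I'm descending gently to 2 mm below the bush face to check for contact.

Request:
apply_moves(
  plan=[
    {"offset": [0.3, 0, 0], "rotation": [0, 0, 0], "claw": 0},
    {"offset": [0.6, 0, 0], "rotation": [0, 0, 0], "claw": 0},
    {"offset": [0.8, 0, 0], "rotation": [0, 0, 0], "claw": 0},
    {"offset": [0.9, 0, 0], "rotation": [0, 0, 0], "claw": 0},
    {"offset": [1.0, 0, 0], "rotation": [0, 0, 0], "claw": 0},
    {"offset": [1.0, 0, 0], "rotation": [0, 0, 0], "claw": 0},
  ],
)

```text
time: 9.55
tcp_pos: [0.4847, 0.4094, 0.1856]
ee_rot: [-0.973, 1.341, 0.973]
wrist_force: [-0.1, -0.5, -0.8]
grip_width: 0.0147
```

Request:
apply_moves(
  plan=[
    {"offset": [0.1, 0, 0], "rotation": [0, 0, 0], "claw": 0},
    {"offset": [0.2, 0, 0], "rotation": [0, 0, 0], "claw": 0},
    {"offset": [0.2, 0, 0], "rotation": [0, 0, 0], "claw": 0},
  ],
)

```text
time: 9.85
tcp_pos: [0.4846, 0.4094, 0.1835]
ee_rot: [-0.973, 1.342, 0.973]
wrist_force: [0.8, -0.8, -1.7]
grip_width: 0.0144
```

No upward force 4 mm below the face, so the tip is in the hole. On to the plug.

Request:
apply_moves(
  plan=[
    {"offset": [0.2, 0, 0], "rotation": [0, 0, 0], "claw": 0},
    {"offset": [0.4, 0, 0], "rotation": [0, 0, 0], "claw": 0},
    {"offset": [0.6, 0, 0], "rotation": [0, 0, 0], "claw": 0},
    {"offset": [0.8, 0, 0], "rotation": [0, 0, 0], "claw": 0},
    {"offset": [1.0, 0, 0], "rotation": [0, 0, 0], "claw": 0},
    {"offset": [1.1, 0, 0], "rotation": [0, 0, 0], "claw": 0},
    {"offset": [1.1, 0, 0], "rotation": [0, 0, 0], "claw": 0},
  ],
)

```text
time: 10.55
tcp_pos: [0.4846, 0.4093, 0.1722]
ee_rot: [-0.973, 1.342, 0.973]
wrist_force: [0.9, -0.3, -0.5]
grip_width: 0.0146
```

Request:
apply_moves(
  plan=[
    {"offset": [0.1, 0, 0], "rotation": [0, 0, 0], "claw": 0},
    {"offset": [0.2, 0, 0], "rotation": [0, 0, 0], "claw": 0},
    {"offset": [0.3, 0, 0], "rotation": [0, 0, 0], "claw": 0},
    {"offset": [0.3, 0, 0], "rotation": [0, 0, 0], "claw": 0},
  ],
)

```text
time: 10.95
tcp_pos: [0.4847, 0.4096, 0.1698]
ee_rot: [-0.972, 1.341, 0.973]
wrist_force: [-1.1, -0.0, 3.8]
grip_width: 0.0146
```

Contact with the plug at 3.8 N. I'm pressing on in small steps.

Request:
apply_moves(
  plan=[
    {"offset": [0.05, 0, 0], "rotation": [0, 0, 0], "claw": 0},
    {"offset": [0.1, 0, 0], "rotation": [0, 0, 0], "claw": 0},
    {"offset": [0.1, 0, 0], "rotation": [0, 0, 0], "claw": 0},
  ],
)

```text
time: 11.25
tcp_pos: [0.4847, 0.4097, 0.1689]
ee_rot: [-0.972, 1.341, 0.973]
wrist_force: [-1.3, -0.7, 4.0]
grip_width: 0.0145
```

Request:
apply_moves(
  plan=[
    {"offset": [0.05, 0, 0], "rotation": [0, 0, 0], "claw": 0},
    {"offset": [0.1, 0, 0], "rotation": [0, 0, 0], "claw": 0},
    {"offset": [0.1, 0, 0], "rotation": [0, 0, 0], "claw": 0},
  ],
)

```text
time: 11.55
tcp_pos: [0.4847, 0.4097, 0.1678]
ee_rot: [-0.972, 1.341, 0.973]
wrist_force: [0.1, -0.4, 3.9]
grip_width: 0.0146
```

Request:
apply_moves(
  plan=[
    {"offset": [0.05, 0, 0], "rotation": [0, 0, 0], "claw": 0},
    {"offset": [0.1, 0, 0], "rotation": [0, 0, 0], "claw": 0},
    {"offset": [0.15, 0, 0], "rotation": [0, 0, 0], "claw": 0},
  ],
)

```text
time: 11.85
tcp_pos: [0.4847, 0.4097, 0.1663]
ee_rot: [-0.972, 1.341, 0.973]
wrist_force: [-1.2, -0.3, 5.0]
grip_width: 0.0142
```

Request:
apply_moves(
  plan=[
    {"offset": [0.07, 0, 0], "rotation": [0, 0, 0], "claw": 0},
    {"offset": [0.14, 0, 0], "rotation": [0, 0, 0], "claw": 0},
    {"offset": [0.21, 0, 0], "rotation": [0, 0, 0], "claw": 0},
    {"offset": [0.28, 0, 0], "rotation": [0, 0, 0], "claw": 0},
    {"offset": [0.35, 0, 0], "rotation": [0, 0, 0], "claw": 0},
  ],
)

```text
time: 12.35
tcp_pos: [0.4845, 0.4099, 0.1629]
ee_rot: [-0.972, 1.341, 0.974]
wrist_force: [-2.7, -1.0, 5.8]
grip_width: 0.0147
```

Request:
apply_moves(
  plan=[
    {"offset": [0.07, 0, 0], "rotation": [0, 0, 0], "claw": 0},
    {"offset": [0.14, 0, 0], "rotation": [0, 0, 0], "claw": 0},
    {"offset": [0.21, 0, 0], "rotation": [0, 0, 0], "claw": 0},
    {"offset": [0.28, 0, 0], "rotation": [0, 0, 0], "claw": 0},
    {"offset": [0.35, 0, 0], "rotation": [0, 0, 0], "claw": 0},
  ],
)

```text
time: 12.85
tcp_pos: [0.4842, 0.4097, 0.1596]
ee_rot: [-0.972, 1.342, 0.974]
wrist_force: [-3.5, -2.3, 6.3]
grip_width: 0.0149
```

Run:
```python
from h import *
np.set_printoptions(precision=4,suppress=True)
o=get_obs(); print(o["tcp_pos"],o["wrist_force"],o["torque"]);print(Ro.from_rotvec(o["ee_rot"]).as_matrix())
```

```text
[0.4842 0.4097 0.1596] [-3.5352 -2.2563  6.3033] [-0.3667  0.8494  0.0044]
[[-0.0003 -0.9504  0.311 ]
 [ 0.0012  0.311   0.9504]
 [-1.      0.0006  0.001 ]]
```

Side force is building, with the bush pushing the rod toward -x,-y. I'll ease 0.8 mm that way.

Request:
apply_moves(
  plan=[
    {"offset": [0, 0.05, -0.07], "rotation": [0, 0, 0], "claw": 0},
    {"offset": [0.07, 0.05, -0.07], "rotation": [0, 0, 0], "claw": 0},
    {"offset": [0.14, 0.05, -0.07], "rotation": [0, 0, 0], "claw": 0},
    {"offset": [0.21, 0.05, -0.07], "rotation": [0, 0, 0], "claw": 0},
    {"offset": [0.28, 0.05, -0.07], "rotation": [0, 0, 0], "claw": 0},
  ],
)

```text
time: 13.35
tcp_pos: [0.4837, 0.4093, 0.1571]
ee_rot: [-0.972, 1.341, 0.974]
wrist_force: [-0.2, 0.7, 6.1]
grip_width: 0.0148
```

Request:
apply_moves(
  plan=[
    {"offset": [0.07, 0, 0], "rotation": [0, 0, 0], "claw": 0},
    {"offset": [0.14, 0, 0], "rotation": [0, 0, 0], "claw": 0},
    {"offset": [0.21, 0, 0], "rotation": [0, 0, 0], "claw": 0},
    {"offset": [0.28, 0, 0], "rotation": [0, 0, 0], "claw": 0},
  ],
)

```text
time: 13.75
tcp_pos: [0.4837, 0.4091, 0.1539]
ee_rot: [-0.972, 1.342, 0.974]
wrist_force: [-0.2, 1.1, 1.7]
grip_width: 0.0149
```

Request:
apply_moves(
  plan=[
    {"offset": [0.1, 0, 0], "rotation": [0, 0, 0], "claw": 0},
    {"offset": [0.2, 0, 0], "rotation": [0, 0, 0], "claw": 0},
    {"offset": [0.3, 0, 0], "rotation": [0, 0, 0], "claw": 0},
    {"offset": [0.4, 0, 0], "rotation": [0, 0, 0], "claw": 0},
    {"offset": [0.5, 0, 0], "rotation": [0, 0, 0], "claw": 0},
  ],
)

```text
time: 14.25
tcp_pos: [0.4836, 0.4091, 0.1488]
ee_rot: [-0.972, 1.342, 0.974]
wrist_force: [0.2, -0.5, 1.5]
grip_width: 0.0146
```

Request:
apply_moves(
  plan=[
    {"offset": [0.1, 0, 0], "rotation": [0, 0, 0], "claw": 0},
    {"offset": [0.2, 0, 0], "rotation": [0, 0, 0], "claw": 0},
    {"offset": [0.3, 0, 0], "rotation": [0, 0, 0], "claw": 0},
    {"offset": [0.4, 0, 0], "rotation": [0, 0, 0], "claw": 0},
    {"offset": [0.5, 0, 0], "rotation": [0, 0, 0], "claw": 0},
  ],
)

```text
time: 14.75
tcp_pos: [0.4836, 0.4091, 0.1437]
ee_rot: [-0.972, 1.342, 0.974]
wrist_force: [0.1, -0.1, 1.9]
grip_width: 0.0153
```

Request:
apply_moves(
  plan=[
    {"offset": [0.1, 0, 0], "rotation": [0, 0, 0], "claw": 0},
    {"offset": [0.2, 0, 0], "rotation": [0, 0, 0], "claw": 0},
    {"offset": [0.3, 0, 0], "rotation": [0, 0, 0], "claw": 0},
    {"offset": [0.4, 0, 0], "rotation": [0, 0, 0], "claw": 0},
    {"offset": [0.5, 0, 0], "rotation": [0, 0, 0], "claw": 0},
  ],
)

```text
time: 15.25
tcp_pos: [0.4835, 0.409, 0.1384]
ee_rot: [-0.972, 1.342, 0.974]
wrist_force: [-0.1, 0.2, -0.2]
grip_width: 0.0148
```

Request:
apply_moves(
  plan=[
    {"offset": [0.15, 0, 0], "rotation": [0, 0, 0], "claw": 0},
    {"offset": [0.3, 0, 0], "rotation": [0, 0, 0], "claw": 0},
    {"offset": [0.45, 0, 0], "rotation": [0, 0, 0], "claw": 0},
    {"offset": [0.6, 0, 0], "rotation": [0, 0, 0], "claw": 0},
    {"offset": [0.75, 0, 0], "rotation": [0, 0, 0], "claw": 0},
    {"offset": [0.9, 0, 0], "rotation": [0, 0, 0], "claw": 0},
  ],
)

```text
time: 15.85
tcp_pos: [0.4835, 0.409, 0.1292]
ee_rot: [-0.972, 1.342, 0.974]
wrist_force: [0.7, -0.3, -0.6]
grip_width: 0.015
```

Request:
apply_moves(
  plan=[
    {"offset": [0.1, 0, 0], "rotation": [0, 0, 0], "claw": 0},
    {"offset": [0.2, 0, 0], "rotation": [0, 0, 0], "claw": 0},
    {"offset": [0.3, 0, 0], "rotation": [0, 0, 0], "claw": 0},
    {"offset": [0.3, 0, 0], "rotation": [0, 0, 0], "claw": 0},
  ],
)

```text
time: 16.25
tcp_pos: [0.4834, 0.4089, 0.1261]
ee_rot: [-0.972, 1.342, 0.974]
wrist_force: [-0.1, -0.3, -1.6]
grip_width: 0.0147
```

Run:
```python
from h import *
np.set_printoptions(precision=4,suppress=True)
o=get_obs(); print(o["tcp_pos"],o["wrist_force"]);print(Ro.from_rotvec(o["ee_rot"]).as_matrix())
c=cam("side"); im=optics.snapshot("side")
u,v=proj(c,[.49,.409,.04]).astype(int); print(u,v)
cr=im[max(v-40,0):v+40,u-50:u+50]; hsv=cv2.cvtColor(cr,cv2.COLOR_BGR2HSV); m=cv2.inRange(hsv,(10,90,50),(35,255,255)); ys,xs=np.nonzero(m); print(len(xs), (xs.mean()+u-50,ys.mean()+max(v-40,0)) if len(xs) else 0)
cv2.imwrite("pics/c6.png",cv2.resize(cr,None,fx=6,fy=6,interpolation=cv2.INTER_CUBIC))
```

```text
[0.4834 0.4089 0.1261] [-0.0741 -0.3158 -1.585 ]
[[-0.0005 -0.9504  0.3111]
 [ 0.0006  0.3111  0.9504]
 [-1.      0.0007  0.0004]]
214 266
14 (np.float64(216.5), np.float64(271.7857142857143))
```

View pics/c6.png

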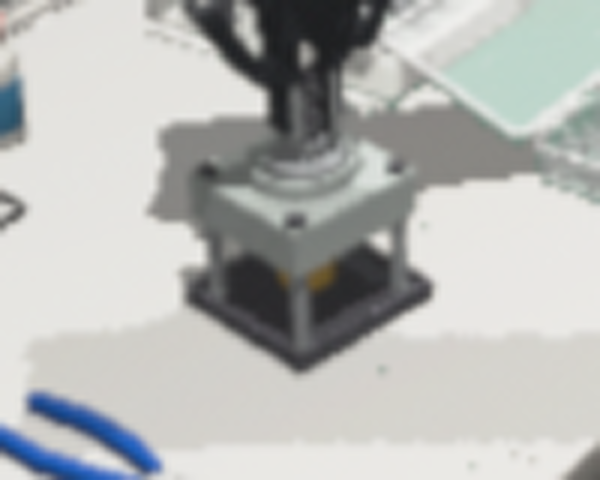

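Run:
```python
from h import *
c=cam("side")
for z in(.0,.006,.013,.032,.058,.086,.101): print(z,(proj(c,[.49,.409,z])-[164,226])*6)
```

```text
0.0 [306.44987261 301.5451036 ]
0.006 [305.94198288 292.7650465 ]
0.013 [305.34701125 282.47957569]
0.032 [303.71874278 254.3311617 ]
0.058 [301.45845148 215.2567607 ]
0.086 [298.98178367 172.4417876 ]
0.101 [297.63645739 149.18468864]
```

The plug shows below the plate. The rod tip is at about 40 mm, so its top is at or below that. I'll go 2 mm further for margin, then draw out.

Request:
apply_moves(
  plan=[
    {"offset": [0.1, 0, 0], "rotation": [0, 0, 0], "claw": 0},
    {"offset": [0.2, 0, 0], "rotation": [0, 0, 0], "claw": 0},
    {"offset": [0.2, 0, 0], "rotation": [0, 0, 0], "claw": 0},
  ],
)

```text
time: 16.6
tcp_pos: [0.4834, 0.4089, 0.124]
ee_rot: [-0.973, 1.343, 0.974]
wrist_force: [0.7, -0.3, -2.0]
grip_width: 0.0142
```

Request:
apply_moves(
  plan=[
    {"offset": [-1, 0, 0], "rotation": [0, 0, 0], "claw": 0},
    {"offset": [-2, 0, 0], "rotation": [0, 0, 0], "claw": 0},
    {"offset": [-3, 0, 0], "rotation": [0, 0, 0], "claw": 0},
    {"offset": [-4, 0, 0], "rotation": [0, 0, 0], "claw": 0},
  ],
)

```text
time: 17.0
tcp_pos: [0.4835, 0.409, 0.1654]
ee_rot: [-0.972, 1.342, 0.974]
wrist_force: [0.0, 0.4, -1.1]
grip_width: 0.0148
```

Request:
apply_moves(
  plan=[
    {"offset": [-1, 0, 0], "rotation": [0, 0, 0], "claw": 0},
    {"offset": [-2, 0, 0], "rotation": [0, 0, 0], "claw": 0},
    {"offset": [-3, 0, 0], "rotation": [0, 0, 0], "claw": 0},
    {"offset": [-4, 0, 0], "rotation": [0, 0, 0], "claw": 0},
    {"offset": [-6, 0, 0], "rotation": [0, 0, 0], "claw": 0},
    {"offset": [-9, 0, 0], "rotation": [0, 0, 0], "claw": 0},
  ],
)

```text
time: 17.6
tcp_pos: [0.4827, 0.4084, 0.255]
ee_rot: [-0.973, 1.345, 0.974]
wrist_force: [0.1, 0.3, -0.7]
grip_width: 0.0144
```

Run:
```python
from h import *
np.set_printoptions(precision=4,suppress=True)
o=get_obs(); print(o["tcp_pos"],o["wrist_force"])
for n,x in (("side",[.49,.409,.03]),("top",[.49,.409,.09])):
    c=cam(n); im=optics.snapshot(n); cv2.imwrite(f"pics/{n}9.png",im)
    u,v=proj(c,x).astype(int); cr=im[v-40:v+40,u-50:u+50]
    m=cv2.inRange(cv2.cvtColor(cr,cv2.COLOR_BGR2HSV),(10,90,50),(35,255,255)); ys,xs=np.nonzero(m)
    print(n,len(xs),[(a+u-50,b+v-40) for a,b in zip(xs,ys)])
print(tool(np.array([.437,.3,.345])-o["tcp_pos"])*100)
```

```text
[0.4827 0.4084 0.255 ] [ 0.1463  0.2702 -0.6825]
side 14 [(np.int64(219), np.int64(270)), (np.int64(216), np.int64(271)), (np.int64(217), np.int64(271)), (np.int64(218), np.int64(271)), (np.int64(219), np.int64(271)), (np.int64(211), np.int64(272)), (np.int64(216), np.int64(272)), (np.int64(217), np.int64(272)), (np.int64(218), np.int64(272)), (np.int64(219), np.int64(272)), (np.int64(211), np.int64(273)), (np.int64(216), np.int64(273)), (np.int64(217), np.int64(273)), (np.int64(218), np.int64(273))]
top 0 []
[ -9.0824   0.9515 -11.6621]
```

The tip is out cleanly and the plug's position is unchanged. Now I'll carry the rod back.

Request:
apply_moves(
  plan=[
    {"offset": [-4, 0.5, -1], "rotation": [0, 0, 0], "claw": 0},
    {"offset": [-8, 1.5, -3], "rotation": [0, 0, 0], "claw": 0},
    {"offset": [-9, 2, -7], "rotation": [0, 0, 0], "claw": 0},
    {"offset": [-9, 0.9, -11.7], "rotation": [0, 0, 0], "claw": 0},
    {"offset": [-9, -0.7, -16.4], "rotation": [0, 0, 0], "claw": 0},
    {"offset": [-9, -2.3, -21.1], "rotation": [0, 0, 0], "claw": 0},
    {"offset": [-9, -3.9, -25.8], "rotation": [0, 0, 0], "claw": 0},
    {"offset": [-9, -5.5, -30.5], "rotation": [0, 0, 0], "claw": 0},
  ],
)

```text
time: 18.5
tcp_pos: [0.4414, 0.1003, 0.3482]
ee_rot: [-0.97, 1.335, 0.974]
wrist_force: [0.8, 0.1, 0.5]
grip_width: 0.0146
```

Request:
apply_moves(
  plan=[
    {"offset": [0, -1.5, -4.7], "rotation": [0, 0, 0], "claw": 0},
    {"offset": [0, -3, -9.4], "rotation": [0, 0, 0], "claw": 0},
    {"offset": [0, -4.6, -14], "rotation": [0, 0, 0], "claw": 0},
    {"offset": [0, -6.2, -18.7], "rotation": [0, 0, 0], "claw": 0},
    {"offset": [0, -7.7, -23.4], "rotation": [0, 0, 0], "claw": 0},
    {"offset": [0, -9.2, -28], "rotation": [0, 0, 0], "claw": 0},
    {"offset": [0, -10.8, -32.6], "rotation": [0, 0, 0], "claw": 0},
    {"offset": [0, -12.2, -37], "rotation": [0, 0, 0], "claw": 0},
  ],
)

```text
time: 19.3
tcp_pos: [0.4412, -0.2915, 0.3463]
ee_rot: [-0.97, 1.332, 0.973]
wrist_force: [0.8, -0.2, -3.5]
grip_width: 0.0149
```

Run:
```python
from h import *
np.set_printoptions(precision=4,suppress=True)
o=get_obs(); print(o["tcp_pos"],o["joints"]);print(Ro.from_rotvec(o["ee_rot"]).as_matrix()); print(tool(np.array([.5372,-.4126,.25])-o["tcp_pos"])*100)
```

```text
[ 0.4412 -0.2915  0.3463] [-0.6813  0.0356  1.2451  1.6314 -0.0443  1.4971  1.8213]
[[ 0.007  -0.9504  0.311 ]
 [ 0.0078  0.311   0.9504]
 [-0.9999 -0.0043  0.0096]]
[  9.6074 -12.8473  -8.6116]
```

Request:
apply_moves(
  plan=[
    {"offset": [0, -3.5, -2.2], "rotation": [0, 0.5, 0.2], "claw": 0},
    {"offset": [1, -7, -4.4], "rotation": [0, 0.55, 0.25], "claw": 0},
    {"offset": [3, -10.5, -6.8], "rotation": [0, 0.55, 0.25], "claw": 0},
    {"offset": [5, -12.8, -8.6], "rotation": [0, 0.55, 0.25], "claw": 0},
    {"offset": [8, -12.8, -8.6], "rotation": [0, 0.55, 0.25], "claw": 0},
    {"offset": [8, -12.8, -8.6], "rotation": [0, 0.55, 0.25], "claw": 0},
    {"offset": [8, -12.8, -8.6], "rotation": [0, 0.55, 0.25], "claw": 0},
  ],
)

```text
time: 20.0
tcp_pos: [0.5362, -0.4125, 0.2658]
ee_rot: [-0.972, 1.344, 0.974]
wrist_force: [-0.2, -0.0, -0.1]
grip_width: 0.0146
```

Run:
```python
from h import *
np.set_printoptions(precision=4,suppress=True)
o=get_obs(); print(o["tcp_pos"],o["wrist_force"],o["joints"]);print(Ro.from_rotvec(o["ee_rot"]).as_matrix()); print(tool(np.array([.5372,-.4126,.17])-o["tcp_pos"])*100)
c=cam("wrist"); im=optics.snapshot("wrist"); cv2.imwrite("pics/w7.png",im)
```

```text
[ 0.5362 -0.4125  0.2658] [-0.2049 -0.0148 -0.0519] [-0.1132  0.5724  1.0866  1.3927 -0.5014  1.4729  2.2067]
[[-0.0018 -0.9502  0.3117]
 [ 0.0005  0.3117  0.9502]
 [-1.      0.0019 -0.0001]]
[ 9.5762 -0.1164  0.0176]
```

Request:
apply_moves(
  plan=[
    {"offset": [3, -0.08, 0], "rotation": [0, 0, 0], "claw": 0},
    {"offset": [6, -0.08, 0], "rotation": [0, 0, 0], "claw": 0},
    {"offset": [8, -0.08, 0], "rotation": [0, 0, 0], "claw": 0},
    {"offset": [9.2, -0.08, 0], "rotation": [0, 0, 0], "claw": 0},
    {"offset": [9.2, -0.08, 0], "rotation": [0, 0, 0], "claw": 0},
  ],
)

```text
time: 20.55
tcp_pos: [0.5379, -0.4116, 0.1757]
ee_rot: [-0.974, 1.341, 0.974]
wrist_force: [-0.2, -0.3, -1.1]
grip_width: 0.0147
```

Request:
apply_moves(
  plan=[
    {"offset": [0.4, 0, 0], "rotation": [0, 0, 0], "claw": 0},
    {"offset": [0.8, 0, 0], "rotation": [0, 0, 0], "claw": 0},
    {"offset": [1.2, 0, 0], "rotation": [0, 0, 0], "claw": 0},
    {"offset": [1.5, 0, 0], "rotation": [0, 0, 0], "claw": 0},
    {"offset": [1.5, 0, 0], "rotation": [0, 0, 0], "claw": 0},
  ],
)

```text
time: 21.05
tcp_pos: [0.5377, -0.4115, 0.1603]
ee_rot: [-0.974, 1.341, 0.974]
wrist_force: [-0.9, 0.0, -1.6]
grip_width: 0.0147
```

Request:
apply_moves(
  plan=[
    {"offset": [0, 0.04, -0.12], "rotation": [0, 0, 0], "claw": 0},
    {"offset": [0.15, 0.04, -0.12], "rotation": [0, 0, 0], "claw": 0},
    {"offset": [0.3, 0.04, -0.12], "rotation": [0, 0, 0], "claw": 0},
    {"offset": [0.45, 0.04, -0.12], "rotation": [0, 0, 0], "claw": 0},
    {"offset": [0.5, 0.04, -0.12], "rotation": [0, 0, 0], "claw": 0},
  ],
)

```text
time: 21.55
tcp_pos: [0.5369, -0.4124, 0.1551]
ee_rot: [-0.974, 1.341, 0.974]
wrist_force: [-0.1, -0.4, -1.3]
grip_width: 0.0148
```

Run:
```python
from h import *
np.set_printoptions(precision=4,suppress=True)
o=get_obs(); print(o["tcp_pos"],o["wrist_force"],o["torque"]);print(Ro.from_rotvec(o["ee_rot"]).as_matrix())
```

```text
[ 0.5369 -0.4124  0.1551] [-0.0739 -0.4296 -1.3026] [-0.0119 -0.0379  0.0314]
[[ 0.0004 -0.9508  0.3098]
 [ 0.0007  0.3098  0.9508]
 [-1.     -0.0002  0.0008]]
```

The tip is 5 mm inside the mouth with no force. I'm lowering on.

Request:
apply_moves(
  plan=[
    {"offset": [0.5, 0, 0], "rotation": [0, 0, 0], "claw": 0},
    {"offset": [1, 0, 0], "rotation": [0, 0, 0], "claw": 0},
    {"offset": [1.5, 0, 0], "rotation": [0, 0, 0], "claw": 0},
    {"offset": [2, 0, 0], "rotation": [0, 0, 0], "claw": 0},
    {"offset": [2.5, 0, 0], "rotation": [0, 0, 0], "claw": 0},
    {"offset": [3, 0, 0], "rotation": [0, 0, 0], "claw": 0},
  ],
)

```text
time: 22.15
tcp_pos: [0.5369, -0.4124, 0.1245]
ee_rot: [-0.974, 1.341, 0.974]
wrist_force: [-0.1, -0.4, -1.0]
grip_width: 0.0149
```

Request:
apply_moves(
  plan=[
    {"offset": [0.5, 0, 0], "rotation": [0, 0, 0], "claw": 0},
    {"offset": [1, 0, 0], "rotation": [0, 0, 0], "claw": 0},
    {"offset": [1.5, 0, 0], "rotation": [0, 0, 0], "claw": 0},
    {"offset": [2, 0, 0], "rotation": [0, 0, 0], "claw": 0},
    {"offset": [2.3, 0, 0], "rotation": [0, 0, 0], "claw": 0},
    {"offset": [2.5, 0, 0], "rotation": [0, 0, 0], "claw": 0},
    {"offset": [2.5, 0, 0], "rotation": [0, 0, 0], "claw": 0},
  ],
)

```text
time: 22.85
tcp_pos: [0.5369, -0.4123, 0.0993]
ee_rot: [-0.973, 1.341, 0.975]
wrist_force: [-0.1, -0.2, -1.1]
grip_width: 0.0148
```

Request:
apply_moves(
  plan=[
    {"offset": [0.1, 0, 0], "rotation": [0, 0, 0], "claw": 0},
    {"offset": [0.2, 0, 0], "rotation": [0, 0, 0], "claw": 0},
    {"offset": [0.3, 0, 0], "rotation": [0, 0, 0], "claw": 0},
    {"offset": [0.4, 0, 0], "rotation": [0, 0, 0], "claw": 0},
    {"offset": [0.4, 0, 0], "rotation": [0, 0, 0], "claw": 0},
  ],
)

```text
time: 23.35
tcp_pos: [0.5369, -0.4122, 0.0952]
ee_rot: [-0.973, 1.341, 0.975]
wrist_force: [-0.5, -0.6, -0.5]
grip_width: 0.0149
```

Request:
apply_moves(
  plan=[
    {"offset": [0.05, 0, 0], "rotation": [0, 0, 0], "claw": 0},
    {"offset": [0.1, 0, 0], "rotation": [0, 0, 0], "claw": 0},
    {"offset": [0.1, 0, 0], "rotation": [0, 0, 0], "claw": 0},
  ],
)

```text
time: 23.65
tcp_pos: [0.5369, -0.4123, 0.0944]
ee_rot: [-0.973, 1.341, 0.975]
wrist_force: [0.4, 1.8, 1.7]
grip_width: 0.0148
```

Collar contact at the original height. I'll release (pads swing back on opening) and retreat up.

Request:
apply_moves(
  plan=[
    {"offset": [0, 0, 0], "rotation": [0, 0, 0], "claw": 0.3},
    {"offset": [0, 0, 0], "rotation": [0, 0, 0], "claw": 0.6},
    {"offset": [0, 0, 0], "rotation": [0, 0, 0], "claw": 1},
    {"offset": [0, 0, 0], "rotation": [0, 0, 0], "claw": 1},
    {"offset": [0, 0, 0], "rotation": [0, 0, 0], "claw": 1},
    {"offset": [0, 0, 0], "rotation": [0, 0, 0], "claw": 1},
    {"offset": [0, 0, 0], "rotation": [0, 0, 0], "claw": 1},
  ],
)

```text
time: 24.35
tcp_pos: [0.5369, -0.4123, 0.0944]
ee_rot: [-0.973, 1.341, 0.975]
wrist_force: [0.3, -0.4, -0.5]
grip_width: 0.0853
```

Request:
apply_moves(
  plan=[
    {"offset": [-2, 0, 0], "rotation": [0, 0, 0], "claw": 1},
    {"offset": [-5, 0, 0], "rotation": [0, 0, 0], "claw": 1},
    {"offset": [-9, 0, 0], "rotation": [0, 0, 0], "claw": 1},
    {"offset": [-13, 0.5, 0], "rotation": [0, 0, 0], "claw": 1},
    {"offset": [-17, 2, 0], "rotation": [0, 0, 0], "claw": 1},
    {"offset": [-20, 4, 1], "rotation": [0, 0, 0], "claw": 1},
    {"offset": [-20, 4, 1], "rotation": [0, 0, 0], "claw": 1},
    {"offset": [-20, 4, 1], "rotation": [0, 0, 0], "claw": 1},
  ],
)

```text
time: 25.15
tcp_pos: [0.5022, -0.3903, 0.295]
ee_rot: [-0.974, 1.339, 0.974]
wrist_force: [-0.3, -0.3, -0.8]
grip_width: 0.0855
```

Run:
```python
from h import *
np.set_printoptions(precision=4,suppress=True)
o=get_obs(); print(o["tcp_pos"],o["wrist_force"])
c=cam("wrist"); w=optics.snapshot("wrist"); s=optics.snapshot("side"); t=optics.snapshot("top"); s0=cv2.imread("pics/side0.png");t0=cv2.imread("pics/top0.png")
for n,x in(("rod top",[.5363,-.4117,.121]),("collar",[.5363,-.4117,.079])): print(n,proj(c,x)*2-[400,260])
cs=cam("side"); u,v=proj(cs,[.49,.409,.03]).astype(int)
a=cv2.resize(w[130:280,200:330],(520,600)) ; b=cv2.resize(s[v-18:v+22,u-22:u+22],(280,255),interpolation=cv2.INTER_CUBIC)
d=cv2.resize(s[145:200,290:350],(280,257)) 
o=np.zeros((600,800,3),np.uint8);o[:,:520]=a;o[:255,520:]=b;o[260:517,520:]=d; cv2.imwrite("pics/fin.png",o)
print("4x scale: rod top",(proj(c,[.5363,-.4117,.121])-[200,130])*4,"collar",(proj(c,[.5363,-.4117,.079])-[200,130])*4)
d=cv2.absdiff(t,t0).max(2)>60
for n,(u,v) in {"cup":(353,247),"marker":(440,217),"pliers":(110,210)}.items(): print(n,d[v-18:v+19,u-25:u+26].sum())
```

```text
[ 0.5022 -0.3903  0.295 ] [-0.3399 -0.2715 -0.8154]
rod top [136.315  210.2685]
collar [138.8619 180.5515]
4x scale: rod top [272.63  420.537] collar [277.7238 361.1029]
cup 1470
marker 152
pliers 42
```

View pics/fin.png

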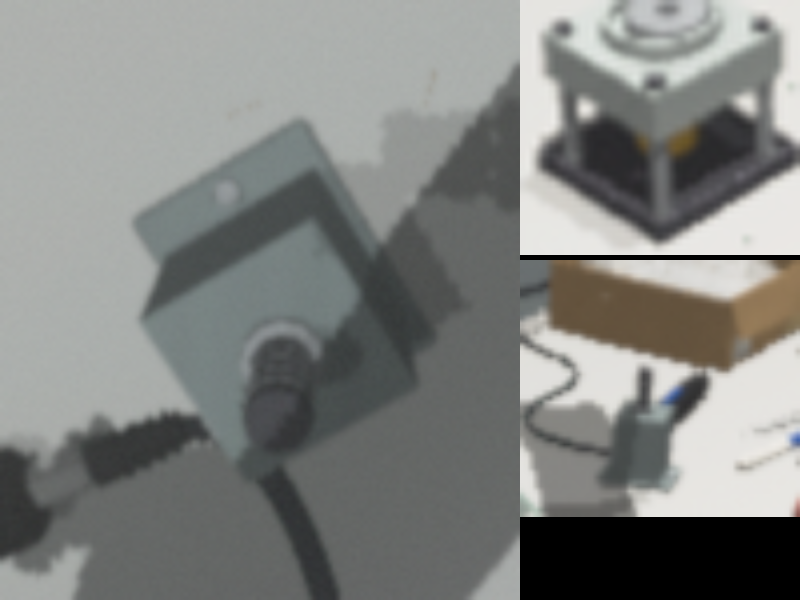

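The rod stands in the holder with its collar seated, and the plug is visible under the plate. I'll check plug height and the bystanders numerically.

Run:
```python
from h import *
np.set_printoptions(linewidth=180)
s=optics.snapshot("side"); s0=cv2.imread("pics/side0.png"); c=cam("side")
for v in range(263,284): print(v,[tuple(int(k) for k in s[v,u]) for u in (211,213,216,217,219,221,223)])
for z in (.006,.013,.019,.032): print(z,proj(c,[.49,.409,z]))
def vis(X,r=.016,h=.026):
    th=np.linspace(0,2*np.pi,60); P=np.array([proj(c,[X[0]+r*np.cos(t),X[1]+r*np.sin(t),X[2]+d]) for t in th for d in(-h/2,h/2)]); return P.min(0),P.max(0)
for X in([.49,.409,.019],[.49,.409,.034],[.505,.39,.019],[.5,.4,.022]): print(X,*vis(X))
print("plate front corner/ edges", [proj(c,[.49+a,.409+b,.058]) for a in(-.044,.044) for b in(-.044,.044)])
for n,X in {"cup":[.347,-.255,.0],"marker":[.44,-.556,0],"pliers":[.47,.56,0]}.items():
    u,v=proj(c,X).astype(int); t=s0[v-8:v+9,u-9:u+10]; R=cv2.matchTemplate(s[v-20:v+21,u-21:u+22],t,cv2.TM_CCOEFF_NORMED); _,m,_,l=cv2.minMaxLoc(R); print(n,m,l,"unmoved=(12,12)")
```

```text
263 [(138, 141, 137), (95, 94, 93), (169, 174, 168), (151, 156, 150), (127, 130, 126), (123, 127, 122), (124, 127, 124)]
264 [(128, 131, 128), (147, 151, 146), (132, 136, 131), (126, 130, 125), (124, 127, 122), (124, 127, 122), (125, 128, 124)]
265 [(115, 118, 115), (137, 142, 137), (124, 127, 123), (124, 127, 123), (123, 126, 122), (124, 127, 124), (122, 126, 123)]
266 [(108, 110, 107), (122, 125, 121), (123, 127, 123), (123, 127, 122), (124, 127, 123), (123, 127, 123), (107, 110, 107)]
267 [(106, 109, 106), (120, 123, 119), (124, 127, 123), (123, 128, 124), (123, 127, 123), (109, 111, 108), (74, 75, 73)]
268 [(106, 109, 106), (119, 122, 119), (124, 128, 124), (124, 128, 125), (109, 114, 113), (84, 85, 83), (57, 56, 55)]
269 [(107, 110, 107), (119, 122, 119), (122, 127, 124), (120, 125, 124), (80, 92, 95), (61, 60, 60), (57, 54, 54)]
270 [(100, 106, 105), (118, 122, 118), (105, 117, 120), (88, 106, 114), (51, 73, 83), (48, 47, 47), (56, 54, 54)]
271 [(77, 94, 101), (114, 118, 115), (70, 97, 111), (55, 90, 107), (42, 67, 79), (45, 44, 44), (50, 48, 48)]
272 [(55, 82, 96), (98, 100, 9
[... 1289 characters left out ...]
8]
0.019 [214.80582284 271.60453004]
0.032 [214.61979046 268.38852695]
[0.49, 0.409, 0.019] [209.78978083 265.69777457] [219.77099074 277.58024336]
[0.49, 0.409, 0.034] [209.54958219 261.97803983] [219.58095989 273.87403069]
[0.505, 0.39, 0.019] [210.01016907 261.73778672] [219.84333402 273.39966511]
[0.5, 0.4, 0.022] [209.1811123  262.80763231] [219.10018044 274.57338235]
plate front corner/ edges [array([232.91480559, 259.83240996]), array([216.12273559, 272.47773056]), array([212.50059867, 252.04826275]), array([195.2147797 , 263.95887149])]
cup 0.9999144673347473 (12, 12) unmoved=(12,12)
marker 0.9998220205307007 (12, 12) unmoved=(12,12)
pliers 0.9999302625656128 (12, 12) unmoved=(12,12)
```

```bash
python3 -c "
from h import *
o=get_obs();print(o['time'],abs(o['qvel']).max());print(r.job_done())"
```

```text
25.35 0.004698078532589959
the job is handed in; nothing more can be done
None
```

The plug is driven out and appears to lie in the tray, the rod is back in its holder, and the job was handed in at 25.4 s. No verdict was reported.

**What I did**
- I located the stand, bush and holder with the wrist camera.
- The rod tip entered the guide hole without touching the bush face. About 5 mm into the plug's travel a side force of about 4 N built up, which I relieved by shifting 0.8 mm.
- The plug was pushed to a tip height of about 38 mm above the bench. The largest measured axial force was about 6 N.
- I drew the rod out and lowered it into the holder until the collar touched the block, then released it.

**Last checks**
- **Rod:** it stands upright, and the collar met the block at the same tool height as at the start. So it did not slip in the grip.
- **Bystanders:** pliers, marker and cup match the first side picture with no shift. The cup region differed between the first and last top views. I put that down to the arm covering it, since the side view shows the cup unmoved.
- **Plug:** it is visible below the plate. Its lower edge in the side view is about 1 pixel (about 5 mm) higher than expected for a plug standing centred on the tray floor, which fits it lying or sitting slightly back. I took the rod tip reaching about 38 mm as the firmer evidence, since that puts the plug's centre at about 25 mm or lower.

**Disagreements**
- The top camera put the stand and holder about 10 mm off from the wrist camera. I relied on the wrist views, and contact agreed with them.
- The wrist camera put the bush about 5.7 mm off the stand's axis, not 4.5 mm, which is within the calibration error.

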